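# Wind a worm-driven clamp one division on to a frame bar and lock it

### The arm

A 6-joint arm with a two-finger parallel gripper is mounted at the origin on the work surface. World frame = base frame: x ahead of the robot, y to its left, z up, the work surface at z = 0. Lengths are in mm, angles in rad, forces in N, time in s.
With the tool pointing down it reaches from about 350 to 775 mm from the base axis. Payload 7.3 kg.
Tool frame: the origin (TCP) lies between the finger pads; the fingertips stand bot.tips_ahead ahead of it and the grasp point (between the pads) lies 6 mm ahead of it (bot.tips_ahead is the distance from the TCP to the fingertips, in mm); z points along the fingers, y is the line along which they close (so a half turn about z gives the same grasp; the last joint's range is limited). The gripper opens to 92 mm and grips with 3 to 60 N. Pads are 19 mm wide; open, the fingers measure 130 mm over their backs; the gripper's body (75 mm by 190 mm) begins 47 mm behind the grasp point.
Start: joints at [1.037, 0.342, 1.524, -0, 1.275, -0.146], TCP at [198.516, 486.039, 251.741] pointing down, gripper open.
Joint ranges: [-2.53, 2.53], [-0.77, 2.02], [0.04, 2.7], [-1, 4.14], [0.28, 2.66], [-3.11, 3.11]. Speed limits (rad/s): [2.57, 2.57, 3.14, 3.14, 3.14, 3.14].

### API

Orientations are given as [roll, pitch, yaw] about the fixed x, y, z axes, in that order (R = Rz(yaw) Ry(pitch) Rx(roll)).
In Python, from plant import bot gives the robot as it stands. The module is installed in compiled form; this text tells all that it offers.
- The arm moves only by the tool step_arm, never from a script. Its argument "targets" is one flat list of numbers, 7 for each row, row after row: the opening, from 0 (shut) to 1 (fully open), then the shift along the tool's x, y, z each as a share of 100 mm, from -1 to 1, then the turn, a rotation vector about the tool's x, y, z each as a share of pi/4 rad, from -1 to 1. A call has 1 to 20 rows; each row is the pose to reach, as a shift and turn from the pose commanded when the call began, along the tool's axes at that moment; what a row does not reach only later rows make up. A row lasts 1/8 s, in which the tool goes at most 62.5 mm and 10.7 degrees, less where a joint would pass 70% of its speed; a pose out of reach is approached as far as the arm can. A call with a number of a shift or a turn outside -1 to 1 is refused whole. A call with a gripper value outside its range is refused whole. The fingers move at their own pace and stop on an object; the grip force is fixed at half the most. Time passes only in rows, so rows that repeat a pose let the fingers close. It gives the time, the measured TCP pose, the force, the opening and the grip force at its end, in the units of the state.
- bot.get_obs(): the state, without advancing time (a new reading comes with each control period).
- bot.capture(name): name is "side" or "top" or "wrist"; returns (picture, depth): 420x560x3 uint8, blue, green, red; 420x560 float32, mm along the optical axis (not along the pixel's ray), 0 where there is no reading.
- bot.camera_info(name): a dict with "fx", "fy", "cx", "cy" (pixels), "camera_from_world" (4x4, takes a point from world to camera coordinates); the wrist camera has in their place "hand_eye" (4x4, takes a point from camera to tool coordinates, whose origin is the TCP and whose axes are the flange's). Camera axes: x right, y down, z forward; pixel columns grow to the right and rows downward; lengths in mm; the calibration is good to about 2 mm. The wrist camera is an equidistant fisheye: a pixel r from the principal point sees the ray r / f radians off the axis. A picture is of the moment at which its call begins: read the wrist's pose just before it. camera_info takes no time and is no camera call.
- bot.close_job(): hands the job in; it is judged then, once.
The state is a dict: "time": time; "joint_positions": joint angles; "dq": joint speeds; "tau": joint torques, N m; "tool_pos": TCP position; "tcp_rot": TCP orientation; "contact_force": force on the tool from outside, world axes, zero at the start; "moment": the same for the moment, N m; "grip_width": finger opening in mm; "finger_force": force on a finger pad.
Only numpy, scipy, OpenCV 4.12 (cv2) and the standard library are available. Lean on these libraries where they do the work, as an engineer would, in place of code of your own. Each camera call takes 0.05 s, during which the arm holds its last target. There are 200 camera calls.

### The job

Wind the swing arm of the clamping jig round by about one division, turning the crank clockwise (seen from above) by its knob, until the arm has pushed the loose aluminium frame bar fully home against the fence and you feel that it is firmly nipped; do not force it further, or the hollow bar is crushed. Then swing the lock lever all the way over to its end stop, let go; do not touch the bar itself, and leave the other things on the bench alone.

Things in the scene. Friction and masses are not known exactly. Their poses are not given: they have to be found in the camera images.
- crank_axis (a point): Fixed point on the crank's vertical axis, at mid-height of its knob, over the dark gearbox block on the jig, a grey plate 260 x 340 x 20 mm fixed on the bench. Axes are the jig's: x across the plate (away from the robot if not yawed), y along it towards the lock lever, z up. Clockwise from above closes the arm; 50 turns turn the arm once; up to 0.6 rad of slack comes first. In all it takes 3 to 4 turns.
- crank_grip (a point): Centre (half-way up) of the crank's upright black knob, 18 mm in diameter, 42 mm tall, spinning freely on its pin 30 mm from the crank axis; the crank disc (76 mm in diameter) has its top 23 mm below this point. It starts on the jig's -x side. Winding free takes about 7 to 9 N sideways along its path.
- swing_arm: The aluminium swing arm, 14 mm wide, on a disc 100 mm in diameter; origin on its vertical pivot, y along it to the nose. It closes anticlockwise from above. Each 1 N more at the crank knob than free winding is about 11 N of squeeze on the bar: it is firm from 25 N and crushed at 140 N, so stop at 4 to 7 N over free winding. The worm holds by itself when let go.
- nose (a point): Centre of the steel nose, an upright cylinder 24 mm in diameter at the end of the arm, 140 mm from its pivot. It presses on the far side of the bar.
- fence_face (a point): Middle of the upright steel fence's face, on which the bar must bear; the fence is fixed, 22 mm thick, 150 mm long, 40 mm tall. x points square out of the face towards the bar, y along the face. Its place across the jig differs from start to start.
- bar: The loose aluminium frame bar: 30 mm wide (its x), 140 mm long (its y), 36 mm tall; origin at the centre of its underside. It lies on the plate between fence and nose, some millimetres off the fence.
- bar_center (a point): Centre of the bar; 15 mm out from the fence face when it is home.
- lever_pivot (a point): Fixed point on the vertical pivot axis of the lock lever, at the mid-height of its knob.
- lever_grip (a point): Centre of the lock lever's upright black knob, 20 mm in diameter and 44 mm tall, fixed on the lever 70 mm from the pivot. The lever bar itself is 7 mm thick, its top 18.5 mm below this point.
- lever (a joint): Lock lever angle in rad: 0 to 0.2 as found (lever along the jig's y, unlocked), growing anticlockwise seen from above to 1.2 at its end stop (locked). It stays where it is left; it takes about 2 N at the knob.
- carton: A white carton 160 x 110 x 60 mm, to be left alone.
- driver: A screwdriver lying on the bench, to be left alone.
- tin: A tin 70 mm in diameter and 90 mm tall, to be left alone.
Not all that is in view belongs to the job. Leave any brown or green look-alike of the bar alone.

How it is judged:
By the outcome, as a careful person would: the job done as asked, in the order asked, and still so for the second after the job is handed in, with the robot touching nothing.
It also fails if it takes over 69 s, if anything falls off the work surface, if the arm or the gripper's body presses on something with over 40 N, if the wrist force passes 120 N, or if a joint passes its speed limit or range.

## Working session

There is one attempt and no reset: what is moved stays moved. The work goes in short steps, Python scripts to look and compute and a tool call to move; the robot and the scene stay as the last step left them, time stands still between calls to the robot, and variables do not carry over. Pictures are saved under pics/ and viewed, at most 12 in all, crops included, and the job is handed in when it is done.

Besides the shell and the picture viewer there is one more tool, called after ">>>" by a JSON object that holds its "fn" and its "kwargs", one argument or row to a line. step_arm: Moves the arm, as the interface text tells. Shift numbers are shares of 100 mm and turn numbers shares of pi/4 rad, none past 1 either way. Its arguments: {"type":"object","properties":{"targets":{"type":"array"}},"required":["targets"]}

```bash
mkdir -p pics; python3 - <<'E'
from plant import bot
import cv2,numpy as np
np.set_printoptions(precision=3,suppress=True)
print(bot.get_obs(),bot.tips_ahead)
for n in("top","side"):
    p,d=bot.capture(n);cv2.imwrite(f"pics/{n}0.png",p);np.save(f"{n}0.npy",d);print(n,bot.camera_info(n))
print(bot.camera_info("wrist"))
E
```

```text
{'time': 0.0, 'joint_positions': array([ 1.037,  0.343,  1.525,  0.   ,  1.275, -0.146]), 'dq': array([-0.   ,  0.002, -0.002,  0.   , -0.002,  0.001]), 'tau': array([ -0.   , -43.124, -24.422,   0.072,   0.056,  -0.   ]), 'tool_pos': array([198.318, 485.721, 251.057]), 'tcp_rot': array([-3.14 , -0.   ,  2.754]), 'contact_force': array([-0.255,  0.435,  1.346]), 'moment': array([-0.003,  0.05 ,  0.041]), 'finger_force': 0.0, 'grip_width': 91.84851695459119} 25.0
top {'fx': 398.7682433568038, 'fy': 398.7682433568038, 'cx': 277.9129803701132, 'cy': 205.49988088625832, 'camera_from_world': array([[   0.011,   -1.   ,    0.029,  -11.209],
       [  -0.994,   -0.015,   -0.112,  533.56 ],
       [   0.113,   -0.028,   -0.993, 1012.705],
       [   0.   ,    0.   ,    0.   ,    1.   ]])}
side {'fx': 381.4435424624201, 'fy': 381.4435424624201, 'cx': 281.26299481502275, 'cy': 205.3536945790669, 'camera_from_world': array([[   0.922,   -0.386,   -0.015, -466.972],
       [  -0.223,   -0.499,   -0.837,  218.98 ],
       [   0.316,    0.776,   -0.547,  756.509],
       [   0.   ,    0.   ,    0.   ,    1.   ]])}
{'fx': 325.19226210127806, 'fy': 325.19226210127806, 'cx': 281.57646999705935, 'cy': 204.42854680162213, 'hand_eye': array([[   0.001,   -0.957,   -0.291,   78.627],
       [   1.   ,    0.001,    0.   ,   -0.599],
       [   0.   ,   -0.291,    0.957, -133.479],
       [   0.   ,    0.   ,    0.   ,    1.   ]])}
```

View pics/top0.png

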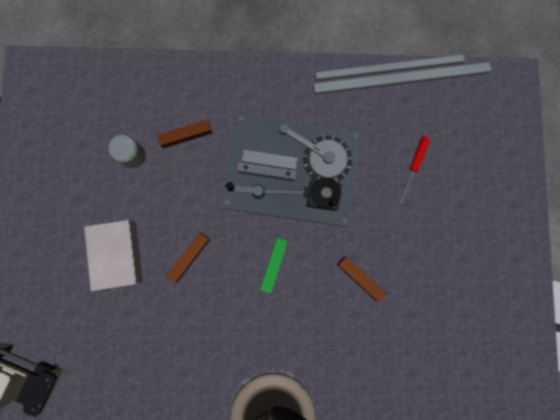

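View pics/side0.png

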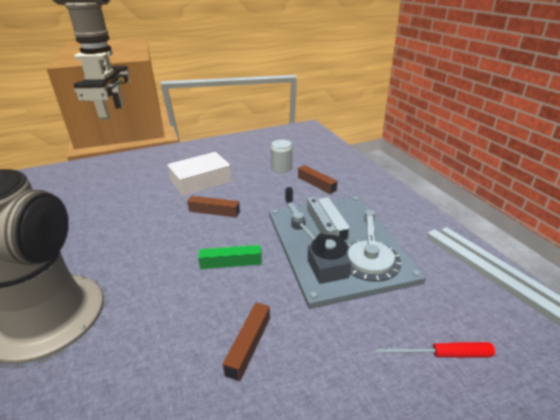

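The top view shows the jig plate with screws at (241,118), (355,135), (345,221) and (227,203). The crank axis is near (326,192) with its knob at about (332,202), the lever knob at (230,186), the lever pivot at (258,191), and the nose at (284,128). The side view confirms this layout. I'll turn these into positions.

```bash
cat > h.py <<'E'
from plant import bot
import cv2,numpy as np
from scipy.spatial.transform import Rotation as R
np.set_printoptions(precision=3,suppress=True)
def ray(n,u,v,obs=None):
    i=bot.camera_info(n)
    a,b=(u-i['cx'])/i['fx'],(v-i['cy'])/i['fy']
    if n=='wrist':
        r=np.hypot(a,b); d=np.array([a*np.sinc(r/np.pi),b*np.sinc(r/np.pi),np.cos(r)])
        T=np.eye(4);T[:3,:3]=R.from_euler('xyz',obs['tcp_rot']).as_matrix();T[:3,3]=obs['tool_pos'];M=T@i['hand_eye']
    else: d=np.array([a,b,1.]); M=np.linalg.inv(i['camera_from_world'])
    return M[:3,3],M[:3,:3]@d
def onz(n,u,v,z,obs=None):
    o,d=ray(n,u,v,obs); return o+d*(z-o[2])/d[2]
E
python3 - <<'E'
from h import *
d=np.load('top0.npy')
for nm,u,v in [('s1',241,118),('s2',355,135),('s3',345,221),('s4',227,203),('crankax',326,192),('knob',332,202),('levk',230,186),('levp',258,191),('nose',284,128),('armpiv',328,157),('bar',270,159),('fence',267,171),('plate',290,205),('arm',305,142),('levbar',245,189)]:
    o,r=ray('top',u,v); z=np.median(d[v-1:v+2,u-1:u+2]); print(nm,z,o+r*z)
E
```

```text
s1 1070.5577 [769.053  97.387  26.209]
s2 1074.784 [ 728.39  -210.099   25.952]
s3 1051.4521 [ 496.012 -181.937   22.312]
s4 1043.4718 [538.719 128.938  26.484]
crankax 987.1974 [ 561.937 -121.255   92.777]
knob 945.75354 [ 532.416 -129.695  131.393]
levk 980.64404 [572.965 115.894  93.986]
levp 1021.5719 [567.589  47.818  54.077]
nose 1037.9302 [733.703 -17.073  58.255]
armpiv 1033.3226 [ 658.916 -131.938   57.632]
bar 1028.7695 [651.031  18.236  57.118]
fence 1020.27106 [618.499  25.516  61.782]
plate 1052.8784 [536.454 -36.458  21.387]
arm 1036.8824 [697.829 -72.136  56.785]
levbar 1022.7016 [572.477  81.243  52.558]
```

>>> {"fn": "step_arm", "kwargs": {
  "targets": [0.45,-0.435,-0.315,-0.2,0,0,0,0.45,-0.87,-0.63,-0.4,0,0,0]
}}

```text
time: 0.35
tool_pos: [255.4, 393.7, 291.5]
tcp_rot: [-3.14, -0.0, 2.756]
contact_force: [0.8, -0.7, 0.3]
grip_width: 76.1
finger_force: 0.0
```

>>> {"fn": "step_arm", "kwargs": {
  "targets": [0.45,-0.435,-0.315,-0.04,0,0,0,0.45,-0.87,-0.63,-0.08,0,0,0]
}}

```text
time: 0.6
tool_pos: [312.5, 302.1, 299.8]
tcp_rot: [3.141, 0.0, 2.754]
contact_force: [0.3, 0.2, -0.5]
grip_width: 56.5
finger_force: 0.0
```

>>> {"fn": "step_arm", "kwargs": {
  "targets": [0.45,-0.435,-0.315,0,0,0,0,0.45,-0.87,-0.63,0,0,0,0]
}}

```text
time: 0.85
tool_pos: [369.2, 210.8, 299.7]
tcp_rot: [3.141, -0.0, 2.754]
contact_force: [0.9, -0.7, -0.6]
grip_width: 42.3
finger_force: 0.0
```

>>> {"fn": "step_arm", "kwargs": {
  "targets": [0.45,-0.435,-0.315,0,0,0,0,0.45,-0.87,-0.63,0,0,0,0]
}}

```text
time: 1.1
tool_pos: [425.9, 119.5, 299.6]
tcp_rot: [3.141, -0.0, 2.754]
contact_force: [1.0, 0.6, -0.5]
grip_width: 40.7
finger_force: 0.0
```

>>> {"fn": "step_arm", "kwargs": {
  "targets": [0.45,-0.435,-0.315,0,0,0,0,0.45,-0.87,-0.63,0,0,0,0]
}}

```text
time: 1.35
tool_pos: [482.6, 28.3, 299.5]
tcp_rot: [3.141, -0.0, 2.754]
contact_force: [1.2, 0.0, 0.5]
grip_width: 41.2
finger_force: 0.0
```

>>> {"fn": "step_arm", "kwargs": {
  "targets": [0.45,-0.435,-0.315,0,0,0,-0.163,0.45,-0.87,-0.63,0,0,0,-0.326,0.45,-0.87,-0.63,0,0,0,-0.326,0.45,-0.87,-0.63,0,0,0,-0.326]
}}

```text
time: 1.85
tool_pos: [538.3, -61.0, 299.1]
tcp_rot: [3.141, -0.002, 3.008]
contact_force: [0.1, 0.6, 0.5]
grip_width: 41.4
finger_force: 0.0
```

```bash
python3 - <<'E'
from h import *
import pickle
o=bot.get_obs(); p,d=bot.capture('wrist'); pickle.dump((o,p,d),open('w1.pkl','wb'))
cv2.imwrite('pics/w1.png',p); print(o)
E
```

```text
{'time': 1.85, 'joint_positions': array([-0.255,  0.342,  1.392,  0.   ,  1.409, -1.692]), 'dq': array([ 0.022, -0.019,  0.008, -0.001, -0.   , -0.002]), 'tau': array([ -1.046, -43.48 , -25.928,  -0.12 ,   0.023,  -0.044]), 'tool_pos': array([538.319, -60.957, 299.131]), 'tcp_rot': array([ 3.141, -0.002,  3.008]), 'contact_force': array([0.129, 0.553, 0.526]), 'moment': array([0.038, 0.027, 0.006]), 'finger_force': 0.0, 'grip_width': 41.406285128229996}
```

View pics/w1.png

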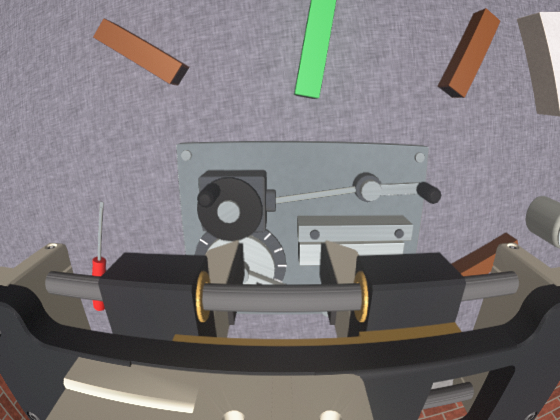

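The wrist view shows the crank disc centred at about (229,209) with its black knob at about (208,194). The lever pivot is at (369,187) and the lever knob at (429,193). I'll use the depth to get the knob tops, disc, fence and bar.

```bash
cat >> h.py <<'E'
def cloud(o,d):
    h,w=d.shape; v,u=np.mgrid[:h,:w]; i=bot.camera_info('wrist')
    a,b=(u-i['cx'])/i['fx'],(v-i['cy'])/i['fy']; r=np.hypot(a,b); s=np.sinc(r/np.pi)
    D=np.stack([a*s,b*s,np.cos(r)],-1)/np.cos(r)[...,None]*d[...,None]
    T=np.eye(4);T[:3,:3]=R.from_euler('xyz',o['tcp_rot']).as_matrix();T[:3,3]=o['tool_pos'];M=T@i['hand_eye']
    P=D@M[:3,:3].T+M[:3,3]; P[d==0]=np.nan; return P
def stat(P,m):
    q=P[m]; c,r=cv2.minEnclosingCircle(q[:,:2].astype(np.float32)); return len(q),q.mean(0),np.array(c),r
E
python3 - <<'E'
from h import *
import pickle
o,p,d=pickle.load(open('w1.pkl','rb')); P=cloud(o,d); Z=P[...,2]
v,u=np.mgrid[:420,:560]
box=lambda a,b,c,e:(u>a)&(u<b)&(v>c)&(v<e)
for n,m in [('knob',box(185,235,170,240)&(Z>122)),('disc',box(185,275,160,245)&(Z>80)&(Z<93)),('levk',box(410,445,170,210)&(Z>86)),('levp',box(350,395,170,210)&(Z>48)),('hub',box(185,275,160,245)&(Z>93)&(Z<105))]: print(n,stat(P,m), np.median(Z[m]))
for q in [(186,156),(420,158),(280,160),(205,199),(229,211),(430,195),(369,185),(350,230),(350,250),(250,262)]: print(q,P[q[1],q[0]])
E
```

```text
knob (253, array([ 534.489, -136.328,  129.707]), array([ 535.583, -136.999]), 9.020136833190918) 130.43768854557624
disc (2822, array([ 563.397, -120.9  ,   87.953]), array([ 562.597, -124.863]), 38.08478546142578) 87.61512462561063
levk (191, array([574.515, 113.455,  90.928]), array([575.579, 115.195]), 10.028459548950195) 91.44098751448178
levp (493, array([570.477,  51.739,  53.275]), array([572.128,  54.922]), 23.2141056060791) 53.71756933969476
hub (141, array([ 551.128, -127.368,   95.593]), array([ 550.181, -129.668]), 25.20940399169922) 93.73853506659214
(186, 156) [ 500.925 -181.59    25.14 ]
(420, 158) [542.448 126.072  24.107]
(280, 160) [524.413 -61.579  21.771]
(205, 199) [ 534.925 -136.562  132.271]
(229, 211) [ 562.062 -123.412   92.495]
(430, 195) [574.196 109.259  90.614]
(369, 185) [562.749  43.025  55.481]
(350, 230) [615.452  14.092  61.787]
(350, 250) [531.674 -26.29  287.809]
(250, 262) [ 653.264 -119.802   39.237]
```

>>> {"fn": "step_arm", "kwargs": {
  "targets": [0.45,-0.04,-0.4,0.4,0,0,0,0.45,-0.07,-0.757,0.8,0,0,0,0.45,-0.07,-0.757,0.9,0,0,0,0.45,-0.07,-0.757,0.9,0,0,0]
}}

```text
time: 2.4
tool_pos: [535.6, -135.9, 209.8]
tcp_rot: [3.141, -0.001, 3.01]
contact_force: [0.5, -0.3, 0.2]
grip_width: 41.8
finger_force: 0.0
```

```bash
python3 - <<'E'
from h import *
import pickle
o=bot.get_obs(); p,d=bot.capture('wrist'); pickle.dump((o,p,d),open('w2.pkl','wb'))
cv2.imwrite('pics/w2.png',p); print(o['tool_pos'],o['tcp_rot'])
P=cloud(o,d); Z=P[...,2]
near=lambda x,y,r:np.hypot(P[...,0]-x,P[...,1]-y)<r
for n,m in [('knob',near(535.5,-137,14)&(Z>122)&(Z<140)),('disc',near(562.6,-125,42)&(Z>80)&(Z<93)),('levk',near(575,115,14)&(Z>86)&(Z<110)),('levp',near(565,45,30)&(Z>55)&(Z<80)),('levall',near(570,80,70)&(Z>45)&(Z<60))]:
    print(n,stat(P,m)) if m.any() else print(n,0)
E
```

```text
[ 535.608 -135.874  209.835] [ 3.141 -0.001  3.01 ]
knob (501, array([ 533.998, -137.423,  129.756]), array([ 535.58 , -137.767]), 9.003863334655762)
disc (4459, array([ 561.08 , -124.353,   87.995]), array([ 562.571, -124.759]), 38.06996536254883)
levk (209, array([574.856, 112.185,  90.697]), array([576.135, 114.687]), 10.226877212524414)
levp (80, array([570.019,  43.784,  55.331]), array([570.165,  44.496]), 12.33376407623291)
levall (1469, array([585.956,  64.207,  53.306]), array([591.48 ,  71.284]), 51.86916732788086)
```

View pics/w2.png

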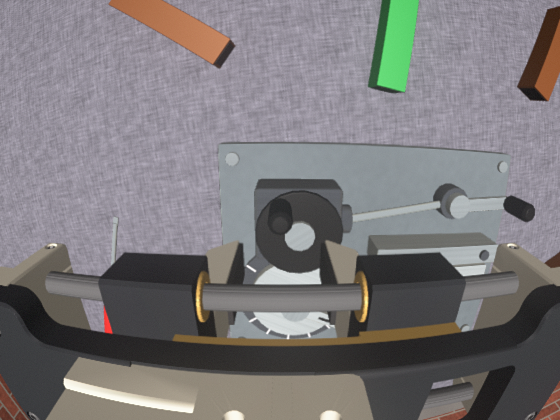

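The knob sits between the fingers, near (280,215), with the disc below at (299,236). I'll go down and grip.

>>> {"fn": "step_arm", "kwargs": {
  "targets": [0.45,0,-0.02,0.4,0,0,0,0.45,0,-0.02,0.8,0,0,0,0.45,0,-0.02,0.92,0,0,0,0.45,0,-0.02,0.92,0,0,0,0,0,-0.02,0.92,0,0,0,0,0,-0.02,0.92,0,0,0,0,0,-0.02,0.92,0,0,0,0,0,-0.02,0.92,0,0,0,0,0,-0.02,0.92,0,0,0]
}}

```text
time: 3.58
tool_pos: [536.1, -138.7, 118.6]
tcp_rot: [3.141, 0.001, 3.01]
contact_force: [0.5, 5.2, 6.3]
grip_width: 17.3
finger_force: 30.0
```

```bash
python3 - <<'E'
import numpy as np
p0=np.radians(-35.5); 
for k in range(1,21):
    p=p0+np.radians(18*k); print(k,*(np.round(.30*np.array([np.cos(p)-np.cos(p0),np.sin(p)-np.sin(p0)]),3)))
E
```

```text
1 0.042 0.084
2 0.056 0.177
3 0.04 0.269
4 -0.003 0.353
5 -0.07 0.418
6 -0.154 0.46
7 -0.247 0.474
8 -0.339 0.459
9 -0.423 0.415
10 -0.488 0.348
11 -0.53 0.264
12 -0.544 0.172
13 -0.529 0.079
14 -0.485 -0.004
15 -0.418 -0.07
16 -0.334 -0.112
17 -0.242 -0.126
18 -0.149 -0.11
19 -0.066 -0.067
20 0.0 0.0
```

>>> {"fn": "step_arm", "kwargs": {
  "targets": [0,0.042,0.084,0,0,0,0,0,0.056,0.177,0,0,0,0,0,0.04,0.269,0,0,0,0,0,-0.003,0.353,0,0,0,0,0,-0.07,0.418,0,0,0,0]
}}

```text
time: 4.2
tool_pos: [546.0, -99.3, 118.5]
tcp_rot: [-3.14, -0.004, 3.01]
contact_force: [-9.7, -2.6, 12.2]
grip_width: 17.6
finger_force: 30.0
```

```bash
python3 - <<'E'
from h import *
o=bot.get_obs(); print(o['tool_pos'],o['contact_force'],o['moment'],o['grip_width'])
r=o['tool_pos'][:2]-[562.5,-124.8]; print(np.hypot(*r),np.degrees(np.arctan2(r[1],r[0])))
E
```

```text
[546.031 -99.335 118.524] [-9.705 -2.595 12.165] [-0.506  1.563 -0.05 ] 17.56828240011067
30.32649448201488 122.89132285621011
```

>>> {"fn": "step_arm", "kwargs": {
  "targets": [0,-0.084,0.042,-0.03,0,0,0,0,-0.177,0.056,-0.03,0,0,0,0,-0.269,0.041,-0.03,0,0,0,0,-0.353,-0.003,-0.03,0,0,0,0,-0.418,-0.07,-0.03,0,0,0,0,-0.46,-0.154,-0.03,0,0,0,0,-0.474,-0.246,-0.03,0,0,0,0,-0.459,-0.339,-0.03,0,0,0,0,-0.415,-0.422,-0.03,0,0,0,0,-0.348,-0.488,-0.03,0,0,0,0,-0.264,-0.53,-0.03,0,0,0,0,-0.172,-0.544,-0.03,0,0,0,0,-0.079,-0.528,-0.03,0,0,0,0,0.004,-0.485,-0.03,0,0,0,0,0.07,-0.418,-0.03,0,0,0,0,0.112,-0.334,-0.03,0,0,0,0,0.126,-0.241,-0.03,0,0,0,0,0.11,-0.149,-0.03,0,0,0,0,0.067,-0.065,-0.03,0,0,0,0,0,0,-0.03,0,0,0]
}}

```text
time: 6.7
tool_pos: [545.5, -99.8, 119.1]
tcp_rot: [-3.139, -0.007, 3.01]
contact_force: [-7.0, -5.4, -4.2]
grip_width: 17.1
finger_force: 30.0
```

```bash
cat >> h.py <<'E'
def rep():
    o=bot.get_obs(); r=o['tool_pos'][:2]-[562.5,-124.8]; a=np.arctan2(r[1],r[0]); f=o['contact_force']
    print('t',o['time'],'pos',o['tool_pos'],'r',np.hypot(*r),'ang',np.degrees(a),'F',f,'Ftan',-(f[0]*np.sin(a)-f[1]*np.cos(a)),'Frad',f[0]*np.cos(a)+f[1]*np.sin(a),'w',o['grip_width'])
E
python3 - <<'E'
from h import *
rep()
p,d=bot.capture('top');cv2.imwrite("pics/top1.png",cv2.resize(p[100:240,210:370],None,fx=5,fy=4.2))
p,d=bot.capture('side');cv2.imwrite("pics/side1.png",cv2.resize(p[160:320,250:440],None,fx=4,fy=3.7,interpolation=cv2.INTER_CUBIC))
E
```

```text
t 6.7 pos [545.452 -99.843 119.128] r 30.223762674417927 ang 124.33637306287966 F [-6.99  -5.36  -4.232] Ftan 8.794868737249027 Frad -0.4831002318399822 w 17.10755244125071
```

>>> {"fn": "step_arm", "kwargs": {
  "targets": [0,-0.084,0.042,0.01,0,0,0,0,-0.177,0.056,0.01,0,0,0,0,-0.269,0.041,0.01,0,0,0,0,-0.353,-0.003,0.01,0,0,0,0,-0.418,-0.07,0.01,0,0,0,0,-0.46,-0.154,0.01,0,0,0,0,-0.474,-0.246,0.01,0,0,0,0,-0.459,-0.339,0.01,0,0,0,0,-0.415,-0.422,0.01,0,0,0,0,-0.348,-0.488,0.01,0,0,0,0,-0.264,-0.53,0.01,0,0,0,0,-0.172,-0.544,0.01,0,0,0,0,-0.079,-0.528,0.01,0,0,0,0,0.004,-0.485,0.01,0,0,0,0,0.07,-0.418,0.01,0,0,0,0,0.112,-0.334,0.01,0,0,0,0,0.126,-0.241,0.01,0,0,0,0,0.11,-0.149,0.01,0,0,0,0,0.067,-0.065,0.01,0,0,0,0,0,0,0.01,0,0,0]
}}

```text
time: 9.3
tool_pos: [545.6, -99.7, 118.9]
tcp_rot: [-3.139, -0.006, 3.01]
contact_force: [-8.9, -5.8, 1.2]
grip_width: 17.3
finger_force: 30.0
```

```bash
python3 - <<'E'
from h import *
import pickle
rep()
p,d=bot.capture('top');np.save('top2.npy',d);cv2.imwrite("pics/top2.png",cv2.resize(p[100:240,210:370],None,fx=4,fy=4,interpolation=cv2.INTER_CUBIC))
p,d=bot.capture('side');cv2.imwrite("pics/side2.png",cv2.resize(p[160:320,250:440],None,fx=4,fy=3.7,interpolation=cv2.INTER_CUBIC))
E
```

```text
t 9.3 pos [545.622 -99.7   118.906] r 30.247074358476475 ang 123.91849431479787 F [-8.891 -5.829  1.197] Ftan 10.630830665953232 Frad 0.12395480930171576 w 17.310563156495977
```

View pics/top2.png

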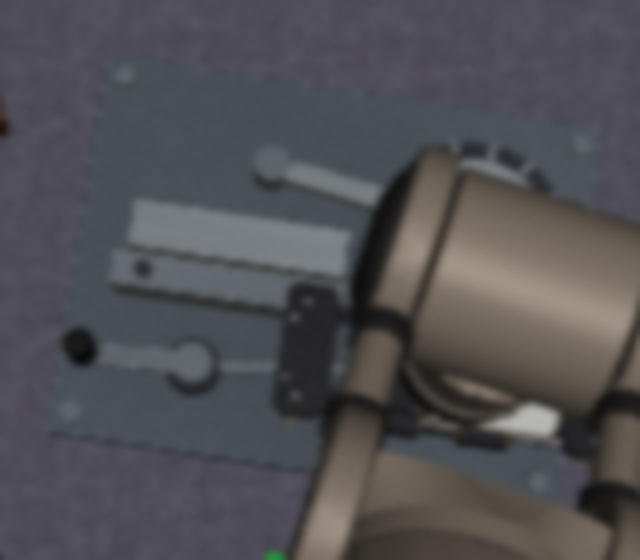

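View pics/side2.png

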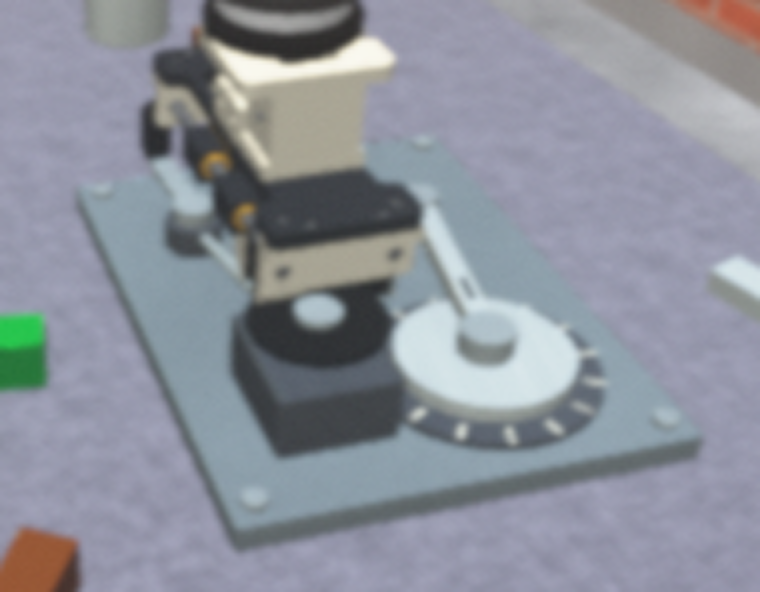

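The top crop shows the nose at full-image pixel (278,141), the bar's far edge from (244,150) to (297,158), and the fence's near edge from (237.5,172) to (280.5,177). Next I'll work out the travel left.

```bash
python3 - <<'E'
from h import *
J=R.from_euler('z',-0.132).as_matrix().T
c=np.array([562.5,-124.8,0])
import pickle
for n,u,v,z in [('nose',278,141.2,57.5),('barfar',243.7,150,56),('barfar',297.5,158,56),('fnear',237.5,171.75,60),('fnear',280.5,177,60),('piv',328,157,57),('nose0',284,128,57.5),('levp',258,191,54)]:
    print(n,J@(onz('top',u,v,z)-c))
o,p,d=pickle.load(open('w2.pkl','rb'));P=cloud(o,d);Q=(P-c)@J.T; Z=P[...,2]
for lo,hi in[(57,64),(53,57)]:
    m=(Z>lo)&(Z<hi)&(Q[...,0]>25)&(Q[...,0]<130)&(Q[...,1]>60)&(Q[...,1]<250); q=Q[m]; print(lo,len(q),np.percentile(q,[1,5,50,95,99],axis=0))
E
```

```text
nose [118.532 139.748  57.5  ]
barfar [ 82.499 224.104  56.   ]
barfar [82.45  83.472 56.   ]
fnear [ 22.948 230.707  60.   ]
fnear [ 25.77  119.969  60.   ]
piv [96.68   5.537 57.   ]
nose0 [155.774 129.324  57.5  ]
levp [-17.663 171.79   54.   ]
57 1339 [[ 27.571  81.588  57.152]
 [ 27.938  90.039  57.657]
 [ 32.962 175.533  60.302]
 [ 48.757 222.926  61.599]
 [ 61.585 227.501  63.265]]
53 414 [[ 27.268  80.243  53.125]
 [ 27.545  87.888  53.462]
 [ 55.322 192.662  55.883]
 [ 65.615 219.111  56.868]
 [ 66.62  224.403  56.98 ]]
```

>>> {"fn": "step_arm", "kwargs": {
  "targets": [0,-0.084,0.042,0,0,0,0,0,-0.177,0.056,0,0,0,0,0,-0.269,0.041,0,0,0,0,0,-0.353,-0.003,0,0,0,0,0,-0.418,-0.07,0,0,0,0,0,-0.46,-0.154,0,0,0,0,0,-0.474,-0.246,0,0,0,0,0,-0.459,-0.339,0,0,0,0,0,-0.415,-0.422,0,0,0,0,0,-0.348,-0.488,0,0,0,0,0,-0.264,-0.53,0,0,0,0,0,-0.172,-0.544,0,0,0,0,0,-0.079,-0.528,0,0,0,0,0,0.004,-0.485,0,0,0,0,0,0.07,-0.418,0,0,0,0,0,0.112,-0.334,0,0,0,0,0,0.126,-0.241,0,0,0,0,0,0.11,-0.149,0,0,0,0,0,0.067,-0.065,0,0,0,0,0,0,0,0,0,0,0]
}}

```text
time: 11.9
tool_pos: [545.6, -99.7, 118.9]
tcp_rot: [-3.139, -0.006, 3.01]
contact_force: [-7.5, -4.9, 0.7]
grip_width: 17.7
finger_force: 30.0
```

```bash
python3 - <<'E'
from h import *
rep()
p,d=bot.capture('top');cv2.imwrite("pics/top3.png",cv2.resize(p[110:200,230:310],None,fx=8,fy=6.5,interpolation=cv2.INTER_CUBIC))
E
```

```text
t 11.9 pos [545.625 -99.688 118.908] r 30.25510004917329 ang 123.90029496601817 F [-7.504 -4.888  0.726] Ftan 8.95450979234241 Frad 0.1282880136405291 w 17.676408305810078
```

View pics/top3.png

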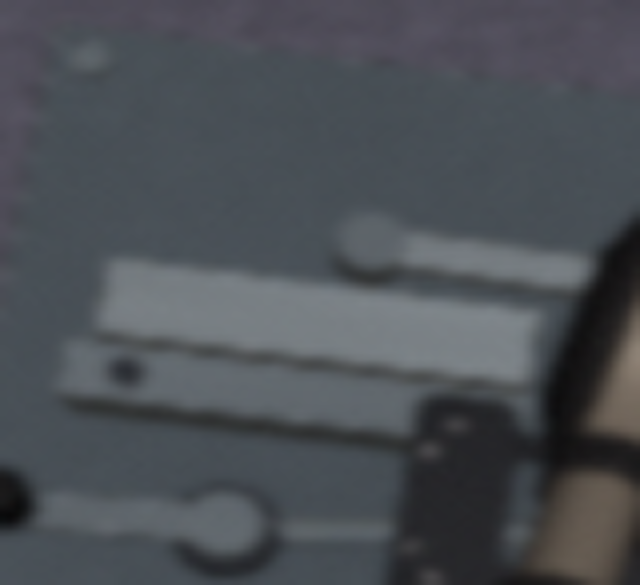

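The nose is at crop pixel (368,242), about 7 mm short of the bar, and the bar is about 3 mm off the fence. Roughly 0.55 turn remains, so I'll take a quarter turn and then shorter steps.

>>> {"fn": "step_arm", "kwargs": {
  "targets": [0,-0.084,0.042,0,0,0,0,0,-0.177,0.056,0,0,0,0,0,-0.269,0.041,0,0,0,0,0,-0.353,-0.003,0,0,0,0,0,-0.418,-0.07,0,0,0,0]
}}

```text
time: 12.58
tool_pos: [587.8, -108.4, 119.0]
tcp_rot: [3.137, -0.003, 3.01]
contact_force: [-1.0, 10.5, -0.6]
grip_width: 17.4
finger_force: 30.0
```

```bash
python3 - <<'E'
from h import *
rep()
T=[[.30*np.cos(np.radians(144.5+9*k)),.30*np.sin(np.radians(144.5+9*k))] for k in range(13)]
print(np.round(np.array(T)-T[0],3).tolist()); print(np.round(np.diff(T,axis=0),3).tolist())
E
```

```text
t 12.575 pos [ 587.838 -108.367  118.994] r 30.20043312092485 ang 32.96431590310673 F [-0.955 10.483 -0.603] Ftan 9.31531915405272 Frad 4.902803367192724 w 17.391556017864875
[[0.0, 0.0], [-0.024, -0.04], [-0.042, -0.084], [-0.052, -0.13], [-0.056, -0.177], [-0.052, -0.224], [-0.04, -0.269], [-0.022, -0.313], [0.003, -0.353], [0.034, -0.388], [0.07, -0.418], [0.11, -0.443], [0.154, -0.46]]
[[-0.024, -0.04], [-0.018, -0.044], [-0.011, -0.046], [-0.003, -0.047], [0.004, -0.047], [0.011, -0.046], [0.018, -0.043], [0.025, -0.04], [0.031, -0.036], [0.036, -0.03], [0.04, -0.024], [0.044, -0.018]]
```

>>> {"fn": "step_arm", "kwargs": {
  "targets": [0,-0.024,-0.04,0,0,0,0,0,-0.042,-0.084,0,0,0,0,0,-0.052,-0.13,0,0,0,0,0,-0.056,-0.177,0,0,0,0,0,-0.052,-0.224,0,0,0,0]
}}

```text
time: 13.2
tool_pos: [591.4, -132.2, 119.1]
tcp_rot: [3.139, 0.001, 3.01]
contact_force: [3.9, 7.9, -3.1]
grip_width: 17.0
finger_force: 30.0
```

```bash
python3 -c "from h import *;rep()"
```

```text
t 13.2 pos [ 591.384 -132.245  119.079] r 29.82841819392472 ang -14.453662212029865 F [ 3.931  7.867 -3.101] Ftan 8.598651633230679 Frad 1.8428989155275106 w 17.01343461044468
```

>>> {"fn": "step_arm", "kwargs": {
  "targets": [0,0.012,-0.045,0,0,0,0,0,0.03,-0.089,0,0,0,0]
}}

```text
time: 13.45
tool_pos: [587.4, -141.0, 119.1]
tcp_rot: [3.139, 0.001, 3.01]
contact_force: [5.4, 7.8, -3.6]
grip_width: 17.6
finger_force: 30.0
```

```bash
python3 - <<'E'
from h import *
rep()
T=[[.30*np.cos(np.radians(207.5+6*k)),.30*np.sin(np.radians(207.5+6*k))] for k in range(20)]
print(np.round(np.diff(T,axis=0),3).tolist())
p,d=bot.capture('top');cv2.imwrite("pics/top4.png",cv2.resize(p[110:200,230:310],None,fx=8,fy=6.5,interpolation=cv2.INTER_CUBIC))
E
```

```text
t 13.45 pos [ 587.45  -140.987  119.08 ] r 29.740655789318627 ang -32.97488649040685 F [ 5.405  7.785 -3.648] Ftan 9.472487704722823 Frad 0.29747919350809937 w 17.559709323948184
[[0.016, -0.027], [0.019, -0.025], [0.021, -0.023], [0.024, -0.021], [0.026, -0.018], [0.027, -0.015], [0.029, -0.013], [0.03, -0.009], [0.031, -0.006], [0.031, -0.003], [0.031, 0.0], [0.031, 0.004], [0.031, 0.007], [0.03, 0.01], [0.029, 0.013], [0.027, 0.016], [0.025, 0.019], [0.023, 0.021], [0.021, 0.024]]
```

View pics/top4.png

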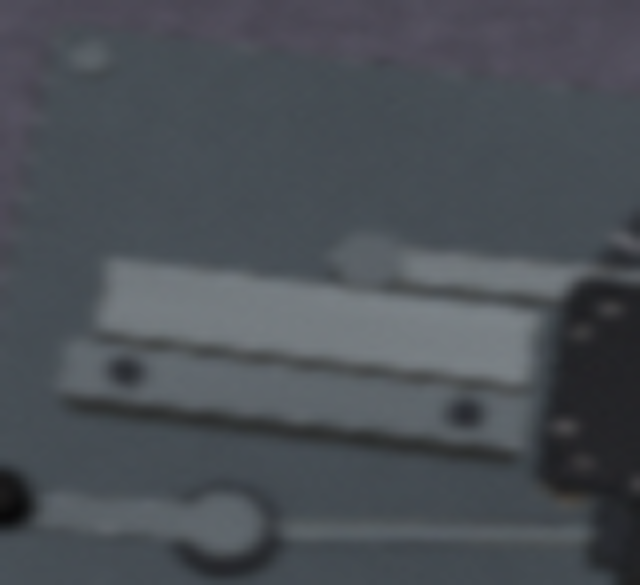

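The nose, at crop (368,260), has just about reached the bar. The bar's dark gap to the fence, at about v=345, is still open.

>>> {"fn": "step_arm", "kwargs": {
  "targets": [0,0.016,-0.027,0,0,0,0,0,0.035,-0.052,0,0,0,0,0,0.056,-0.075,0,0,0,0,0,0.08,-0.096,0,0,0,0]
}}

```text
time: 14.0
tool_pos: [578.5, -149.8, 119.0]
tcp_rot: [3.139, 0.002, 3.01]
contact_force: [6.8, 6.1, -5.4]
grip_width: 17.0
finger_force: 30.0
```

```bash
python3 -c "from h import *;rep()"
```

```text
t 14.0 pos [ 578.478 -149.753  119.041] r 29.630208453750342 ang -57.36705142509952 F [ 6.764  6.116 -5.378] Ftan 8.994137333999182 Frad -1.5036185058661786 w 17.038401367929175
```

>>> {"fn": "step_arm", "kwargs": {
  "targets": [0,0.026,-0.018,0,0,0,0,0,0.053,-0.033,0,0,0,0]
}}

```text
time: 14.25
tool_pos: [572.9, -152.5, 119.0]
tcp_rot: [3.14, 0.002, 3.01]
contact_force: [7.8, 4.9, -5.9]
grip_width: 17.3
finger_force: 30.0
```

```bash
python3 -c "from h import *;rep()"
```

```text
t 14.25 pos [ 572.937 -152.478  119.05 ] r 29.580213822147762 ang -69.3385151189903 F [ 7.782  4.943 -5.861] Ftan 9.025022148723355 Frad -1.8790788249481407 w 17.299107768413965
```

>>> {"fn": "step_arm", "kwargs": {
  "targets": [0,0.029,-0.013,0,0,0,0,0,0.059,-0.022,0,0,0,0]
}}

```text
time: 14.5
tool_pos: [567.0, -154.0, 119.1]
tcp_rot: [3.14, 0.003, 3.01]
contact_force: [8.5, 4.9, -6.8]
grip_width: 17.0
finger_force: 30.0
```

```bash
python3 -c "from h import *;rep()"
```

```text
t 14.5 pos [ 566.953 -154.035  119.066] r 29.572528350089296 ang -81.34019773733598 F [ 8.452  4.874 -6.813] Ftan 9.089689082836218 Frad -3.545406980400988 w 17.00350212529071
```

>>> {"fn": "step_arm", "kwargs": {
  "targets": [0,0.02,-0.005,0,0,0,0]
}}

```text
time: 14.62
tool_pos: [564.9, -154.3, 119.1]
tcp_rot: [3.14, 0.003, 3.01]
contact_force: [9.2, 5.2, -6.8]
grip_width: 17.2
finger_force: 30.0
```

```bash
python3 -c "from h import *;rep()"
```

```text
t 14.625 pos [ 564.934 -154.282  119.051] r 29.58274956400183 ang -85.27956316477461 F [ 9.186  5.213 -6.794] Ftan 9.583631482142303 Frad -4.439137106913822 w 17.205267941409975
```

>>> {"fn": "step_arm", "kwargs": {
  "targets": [0,0.021,-0.001,0,0,0,0]
}}

```text
time: 14.75
tool_pos: [563.0, -154.3, 119.1]
tcp_rot: [3.14, 0.003, 3.01]
contact_force: [8.2, 3.4, -7.5]
grip_width: 17.4
finger_force: 30.0
```

```bash
python3 -c "from h import *;rep()"
```

```text
t 14.75 pos [ 563.027 -154.342  119.105] r 29.547143976340347 ang -88.97833903507122 F [ 8.19   3.366 -7.478] Ftan 8.248402708262345 Frad -3.2192025050537088 w 17.412512819196635
```

>>> {"fn": "step_arm", "kwargs": {
  "targets": [0,0.021,0,0,0,0,0]
}}

```text
time: 14.88
tool_pos: [561.0, -154.3, 119.1]
tcp_rot: [3.141, 0.004, 3.01]
contact_force: [9.6, 3.0, -7.5]
grip_width: 17.4
finger_force: 30.0
```

```bash
python3 -c "from h import *;rep()"
```

```text
t 14.875 pos [ 561.023 -154.287  119.082] r 29.523824712645023 ang -92.86716826090655 F [ 9.638  2.997 -7.544] Ftan 9.475822899719919 Frad -3.475018075731358 w 17.406284566370317
```

>>> {"fn": "step_arm", "kwargs": {
  "targets": [0,0.021,0.002,0,0,0,0]
}}

```text
time: 15.0
tool_pos: [559.0, -154.1, 119.1]
tcp_rot: [3.141, 0.004, 3.01]
contact_force: [9.3, 1.4, -7.1]
grip_width: 17.4
finger_force: 30.0
```

```bash
python3 - <<'E'
from h import *
rep()
p,d=bot.capture('top');cv2.imwrite("pics/top5.png",cv2.resize(p[110:200,230:310],None,fx=8,fy=6.5,interpolation=cv2.INTER_CUBIC))
E
```

```text
t 15.0 pos [ 559.049 -154.081  119.144] r 29.48418350028936 ang -96.72229742617895 F [ 9.254  1.39  -7.129] Ftan 9.027560809999777 Frad -2.463324113793069 w 17.408411274879146
```

View pics/top5.png

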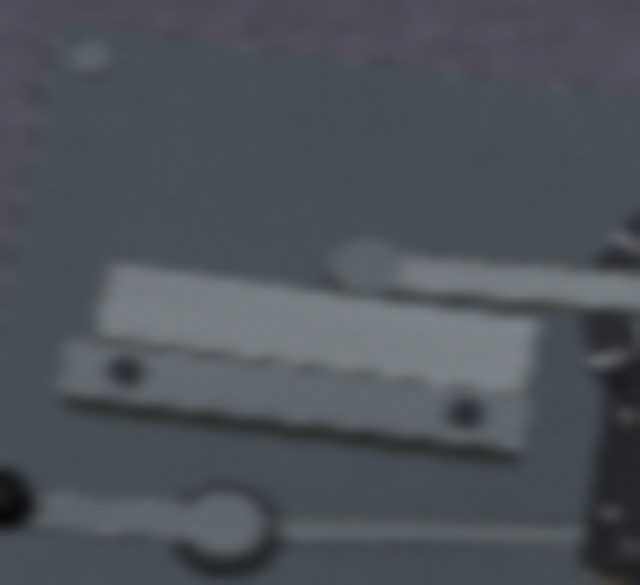

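The dark gap between bar and fence has almost closed, with the nose at about (368,268). I'll carry on in 2 mm steps.

>>> {"fn": "step_arm", "kwargs": {
  "targets": [0,0.021,0.003,0,0,0,0]
}}

```text
time: 15.18
tool_pos: [557.1, -153.8, 119.1]
tcp_rot: [-3.141, 0.004, 3.01]
contact_force: [9.7, 0.9, -8.7]
grip_width: 17.2
finger_force: 30.0
```

```bash
python3 -c "from h import *;rep()"
```

```text
t 15.175 pos [ 557.131 -153.784  119.138] r 29.476802512541518 ang -100.49481671437712 F [ 9.655  0.945 -8.734] Ftan 9.320909953212569 Frad -2.6877316491535876 w 17.188943052235764
```

>>> {"fn": "step_arm", "kwargs": {
  "targets": [0,0.02,0.005,0,0,0,0]
}}

```text
time: 15.3
tool_pos: [555.2, -153.3, 119.2]
tcp_rot: [-3.141, 0.004, 3.01]
contact_force: [8.6, -0.7, -8.4]
grip_width: 17.4
finger_force: 30.0
```

```bash
python3 -c "from h import *;rep()"
```

```text
t 15.3 pos [ 555.175 -153.306  119.152] r 29.43225383421051 ang -104.41062755675868 F [ 8.593 -0.674 -8.399] Ftan 8.490213003691439 Frad -1.4854181840631142 w 17.429229095266532
```

>>> {"fn": "step_arm", "kwargs": {
  "targets": [0,0.02,0.005,0.005,0,0,0]
}}

```text
time: 15.42
tool_pos: [553.5, -152.9, 119.0]
tcp_rot: [-3.14, 0.005, 3.01]
contact_force: [9.2, -1.6, -5.7]
grip_width: 17.2
finger_force: 30.0
```

```bash
python3 -c "from h import *;rep()"
```

```text
t 15.425 pos [ 553.525 -152.868  119.032] r 29.467793765862236 ang -107.73329083961367 F [ 9.233 -1.603 -5.705] Ftan 9.282534221741868 Frad -1.2850057275435642 w 17.20418472762413
```

>>> {"fn": "step_arm", "kwargs": {
  "targets": [0,0.02,0.006,0.005,0,0,0]
}}

```text
time: 15.55
tool_pos: [551.9, -152.3, 119.0]
tcp_rot: [-3.14, 0.006, 3.01]
contact_force: [10.4, -2.5, -2.7]
grip_width: 17.5
finger_force: 30.0
```

```bash
python3 -c "from h import *;rep()"
```

```text
t 15.55 pos [ 551.925 -152.329  118.966] r 29.48981765868255 ang -111.01402437448664 F [10.396 -2.474 -2.728] Ftan 10.591466235152902 Frad -1.418709786980071 w 17.45363265340085
```

>>> {"fn": "step_arm", "kwargs": {
  "targets": [0,0.014,0.005,0,0,0,0]
}}

```text
time: 15.68
tool_pos: [550.6, -151.8, 119.0]
tcp_rot: [-3.14, 0.006, 3.01]
contact_force: [9.1, -2.2, -5.0]
grip_width: 17.2
finger_force: 30.0
```

```bash
python3 -c "from h import *;rep()"
```

```text
t 15.675 pos [ 550.601 -151.757  119.011] r 29.466519859890823 ang -113.81645693731072 F [ 9.125 -2.15  -5.018] Ftan 9.216355795925411 Frad -1.7178287221505952 w 17.179544266941296
```

>>> {"fn": "step_arm", "kwargs": {
  "targets": [0,0.019,0.008,0,0,0,0]
}}

```text
time: 15.8
tool_pos: [548.8, -150.9, 119.0]
tcp_rot: [-3.14, 0.006, 3.01]
contact_force: [8.7, -2.8, -5.8]
grip_width: 17.0
finger_force: 30.0
```

```bash
python3 -c "from h import *;rep()"
```

```text
t 15.8 pos [ 548.799 -150.908  119.01 ] r 29.484602830015966 ang -117.68869504977259 F [ 8.681 -2.775 -5.791] Ftan 8.976257030044135 Frad -1.5764715418391728 w 17.04768400909508
```

>>> {"fn": "step_arm", "kwargs": {
  "targets": [0,0.019,0.009,0,0,0,0]
}}

```text
time: 15.92
tool_pos: [547.0, -149.9, 119.0]
tcp_rot: [-3.139, 0.006, 3.01]
contact_force: [8.4, -3.8, -5.1]
grip_width: 17.0
finger_force: 30.0
```

```bash
python3 - <<'E'
from h import *
rep()
p,d=bot.capture('top');cv2.imwrite("pics/top6.png",cv2.resize(p[110:200,230:310],None,fx=8,fy=6.5,interpolation=cv2.INTER_CUBIC))
q=cv2.imread('pics/top4.png').astype(int);a=cv2.imread('pics/top5.png').astype(int);b=cv2.imread('pics/top6.png').astype(int)
for x in(200,300):print(x,[k[240:420:8,x,1].tolist() for k in(q,a,b)])
E
```

```text
t 15.925 pos [ 547.017 -149.899  119.028] r 29.49086932089406 ang -121.66928824408973 F [ 8.432 -3.809 -5.13 ] Ftan 9.176664582215084 Frad -1.1851388318776461 w 17.021213097717386
200 [[79, 79, 80, 88, 109, 122, 122, 123, 124, 124, 124, 123, 119, 95, 76, 93, 105, 104, 103, 102, 100, 82, 53], [80, 80, 80, 82, 96, 116, 124, 125, 124, 125, 126, 126, 123, 117, 97, 97, 106, 105, 104, 103, 100, 83, 54], [81, 80, 81, 80, 85, 110, 126, 125, 125, 126, 125, 126, 125, 121, 108, 102, 105, 106, 105, 105, 102, 82, 54]]
300 [[79, 78, 79, 78, 82, 97, 118, 125, 125, 124, 125, 124, 124, 123, 113, 83, 82, 98, 102, 102, 101, 101, 100], [80, 79, 79, 80, 80, 82, 99, 122, 128, 126, 126, 126, 126, 126, 125, 117, 97, 99, 104, 103, 102, 103, 100], [80, 81, 81, 80, 81, 79, 90, 118, 129, 128, 127, 126, 125, 126, 125, 120, 106, 103, 104, 104, 103, 103, 101]]
```

>>> {"fn": "step_arm", "kwargs": {
  "targets": [0,0.018,0.01,0,0,0,0]
}}

```text
time: 16.1
tool_pos: [545.4, -148.8, 119.0]
tcp_rot: [-3.139, 0.006, 3.01]
contact_force: [9.2, -4.2, -5.2]
grip_width: 17.2
finger_force: 30.0
```

```bash
python3 -c "from h import *;rep()"
```

```text
t 16.1 pos [ 545.372 -148.836  119.024] r 29.514183826316625 ang -125.47317672531521 F [ 9.238 -4.239 -5.201] Ftan 9.983254001244815 Frad -1.90906273953523 w 17.196598902712196
```

>>> {"fn": "step_arm", "kwargs": {
  "targets": [0,0.017,0.012,0,0,0,0]
}}

```text
time: 16.23
tool_pos: [543.7, -147.6, 119.0]
tcp_rot: [-3.139, 0.006, 3.01]
contact_force: [7.7, -5.3, -5.0]
grip_width: 17.4
finger_force: 30.0
```

```bash
python3 -c "from h import *;rep()"
```

```text
t 16.225 pos [ 543.695 -147.557  119.018] r 29.52113209002691 ang -129.56738601508766 F [ 7.724 -5.337 -4.982] Ftan 9.353874853005435 Frad -0.8064958075404629 w 17.351610383782827
```

>>> {"fn": "step_arm", "kwargs": {
  "targets": [0,0.016,0.013,0,0,0,0]
}}

```text
time: 16.35
tool_pos: [542.2, -146.2, 119.0]
tcp_rot: [-3.138, 0.006, 3.01]
contact_force: [7.8, -5.2, -4.4]
grip_width: 17.6
finger_force: 30.0
```

```bash
python3 -c "from h import *;rep()"
```

```text
t 16.35 pos [ 542.174 -146.238  119.011] r 29.54264236375808 ang -133.47491299147825 F [ 7.835 -5.221 -4.434] Ftan 9.278605113211539 Frad -1.6019980098272395 w 17.558431810102807
```

>>> {"fn": "step_arm", "kwargs": {
  "targets": [0,0.015,0.014,0,0,0,0]
}}

```text
time: 16.48
tool_pos: [540.8, -144.9, 119.0]
tcp_rot: [-3.138, 0.006, 3.01]
contact_force: [7.4, -6.8, -4.7]
grip_width: 17.1
finger_force: 30.0
```

```bash
python3 -c "from h import *;rep()"
```

```text
t 16.475 pos [ 540.841 -144.852  119.043] r 29.516142584073627 ang -137.20686236466338 F [ 7.394 -6.834 -4.704] Ftan 10.038470897224027 Frad -0.7828861096192066 w 17.14236872849339
```

>>> {"fn": "step_arm", "kwargs": {
  "targets": [0,0.014,0.015,0,0,0,0]
}}

```text
time: 16.6
tool_pos: [539.7, -143.5, 119.1]
tcp_rot: [-3.138, 0.006, 3.01]
contact_force: [6.7, -8.7, -5.4]
grip_width: 17.1
finger_force: 30.0
```

```bash
python3 -c "from h import *;rep()"
```

```text
t 16.6 pos [ 539.663 -143.521  119.06 ] r 29.52996777695569 ang -140.65617370626728 F [ 6.678 -8.686 -5.373] Ftan 10.950953179238882 Frad 0.341968066234708 w 17.099981758847818
```

>>> {"fn": "step_arm", "kwargs": {
  "targets": [0,0.01,0.011,0,0,0,0]
}}

```text
time: 16.73
tool_pos: [538.9, -142.5, 119.1]
tcp_rot: [-3.137, 0.006, 3.01]
contact_force: [6.6, -9.8, -5.7]
grip_width: 17.1
finger_force: 30.0
```

```bash
python3 -c "from h import *;rep()"
```

```text
t 16.725 pos [ 538.901 -142.535  119.053] r 29.520402363585763 ang -143.0752322268052 F [ 6.64  -9.802 -5.724] Ftan 11.824864427122618 Frad 0.5806981694232514 w 17.081280081903763
```

>>> {"fn": "step_arm", "kwargs": {
  "targets": [0,0.01,0.012,0,0,0,0]
}}

```text
time: 16.85
tool_pos: [538.1, -141.5, 119.1]
tcp_rot: [-3.137, 0.006, 3.01]
contact_force: [6.7, -10.6, -5.9]
grip_width: 17.1
finger_force: 30.0
```

```bash
python3 -c "from h import *;rep()"
```

```text
t 16.85 pos [ 538.132 -141.529  119.072] r 29.557654718097545 ang -145.52982601344885 F [  6.725 -10.569  -5.879] Ftan 12.519476285431129 Frad 0.4380523553332045 w 17.12693127564794
```

>>> {"fn": "step_arm", "kwargs": {
  "targets": [0,0.009,0.013,0,0,0,0]
}}

```text
time: 16.98
tool_pos: [537.4, -140.4, 119.1]
tcp_rot: [-3.136, 0.007, 3.01]
contact_force: [7.0, -11.9, -7.4]
grip_width: 17.5
finger_force: 30.0
```

```bash
python3 -c "from h import *;rep()"
```

```text
t 16.975 pos [ 537.417 -140.405  119.116] r 29.541122844718153 ang -148.11269832942546 F [  7.003 -11.87   -7.38 ] Ftan 13.778295196127516 Frad 0.32443545761690196 w 17.471416850286207
```

>>> {"fn": "step_arm", "kwargs": {
  "targets": [0,0.007,0.01,0,0,0,0]
}}

```text
time: 17.1
tool_pos: [536.9, -139.5, 119.1]
tcp_rot: [-3.136, 0.007, 3.01]
contact_force: [6.4, -12.6, -7.1]
grip_width: 17.5
finger_force: 30.0
```

```bash
python3 -c "from h import *;rep()"
```

```text
t 17.1 pos [ 536.88  -139.543  119.099] r 29.559289974625685 ang -150.08181392107124 F [  6.368 -12.612  -7.082] Ftan 14.107877928954617 Frad 0.7710451664631881 w 17.46883444704992
```

The tangential force is 14.1 N against about 9.2 N for free winding, so roughly 5 N over, and the bar is firmly nipped. I'll unload, release and lift.

>>> {"fn": "step_arm", "kwargs": {
  "targets": [0,-0.006,-0.009,0,0,0,0,0.45,-0.006,-0.009,0,0,0,0,0.45,-0.006,-0.009,0,0,0,0,0.45,-0.006,-0.009,0,0,0,0,0.45,-0.006,-0.009,0,0,0,0,0.45,-0.006,-0.009,-0.3,0,0,0,0.45,-0.006,-0.009,-0.7,0,0,0]
}}

```text
time: 17.98
tool_pos: [534.4, -136.5, 188.6]
tcp_rot: [3.141, -0.003, 3.01]
contact_force: [0.7, -0.8, 0.7]
grip_width: 41.4
finger_force: 0.0
```

>>> {"fn": "step_arm", "kwargs": {
  "targets": [0.45,-0.01,0.4,0,0,0,0,0.45,-0.02,0.9,0,0,0,0]
}}

```text
time: 18.23
tool_pos: [549.1, -47.7, 189.3]
tcp_rot: [-3.142, 0.001, 3.008]
contact_force: [0.0, 0.6, -0.3]
grip_width: 41.4
finger_force: 0.0
```

>>> {"fn": "step_arm", "kwargs": {
  "targets": [0.45,-0.01,0.4,0,0,0,0,0.45,-0.02,0.9,0,0,0,0,0.45,-0.02,0.9,0,0,0,0]
}}

```text
time: 18.6
tool_pos: [562.6, 44.2, 188.7]
tcp_rot: [3.141, -0.0, 3.014]
contact_force: [0.8, -0.2, 0.2]
grip_width: 41.1
finger_force: 0.0
```

```bash
python3 - <<'E'
from h import *
import pickle
o=bot.get_obs(); p,d=bot.capture('wrist'); pickle.dump((o,p,d),open('w3.pkl','wb'))
cv2.imwrite('pics/w3.png',p); print(o['tool_pos'],o['tcp_rot'],o['contact_force'],o['grip_width'])
P=cloud(o,d); Z=P[...,2]
near=lambda x,y,r:np.hypot(P[...,0]-x,P[...,1]-y)<r
k=None
for n,m in [('knob',near(537,-138,14)&(Z>122)&(Z<140)),('levk',near(575,115,14)&(Z>86)&(Z<110)),('levp',near(570,44,16)&(Z>54)&(Z<80))]:
    s=stat(P,m) if m.any() else None; print(n,s)
    if n=='levk':
        D=s[2]-o['tool_pos'][:2]; M=R.from_euler('xyz',o['tcp_rot']).as_matrix(); print('tool delta',M.T@[D[0],D[1],81.5-o['tool_pos'][2]])
J=R.from_euler('z',-0.132).as_matrix().T;Q=(P-[562.5,-124.8,0])@J.T
m=(Z>40)&(Z<66)&(Q[...,0]>20)&(Q[...,0]<125)&(Q[...,1]>130)&(Q[...,1]<215)
h=[(x,np.round(np.nanmedian(Z[m&(Q[...,0]>=x)&(Q[...,0]<x+1)]),1)) for x in range(44,86) if (m&(Q[...,0]>=x)&(Q[...,0]<x+1)).sum()>5];print(h)
E
```

```text
[562.598  44.229 188.658] [ 3.141 -0.     3.014] [ 0.767 -0.154  0.234] 41.06680480366101
knob (352, array([ 538.408, -139.542,  128.715]), array([ 539.471, -142.518]), 9.232370376586914)
levk (447, array([574.789, 114.118,  91.129]), array([575.63 , 114.845]), 9.854164123535156)
tool delta [ -3.98   71.613 107.214]
levp (527, array([570.846,  45.616,  54.778]), array([570.872,  45.626]), 12.725318908691406)
[(44, np.float64(60.6)), (45, np.float64(60.5)), (46, np.float64(60.4)), (47, np.float64(60.5)), (48, np.float64(60.5)), (49, np.float64(60.4)), (50, np.float64(60.2)), (52, np.float64(56.6)), (53, np.float64(56.4)), (54, np.float64(56.4)), (55, np.float64(56.5)), (56, np.float64(56.2)), (57, np.float64(56.2))]
```

View pics/w3.png

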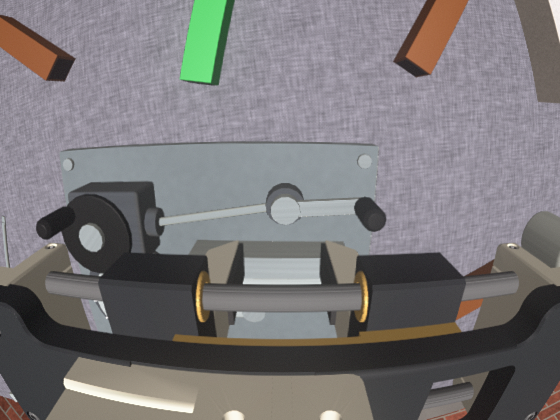

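The wrist view shows the lever knob at (372,214), the pivot at (286,208) and the bar hard behind the fence, with the fingers clear. Now for the lever knob.

>>> {"fn": "step_arm", "kwargs": {
  "targets": [0.45,-0.02,0.4,0.1,0,0,0,0.45,-0.04,0.716,0.4,0,0,0,0.45,-0.04,0.716,0.7,0,0,0,0.45,-0.04,0.716,0.8,0,0,0]
}}

```text
time: 19.15
tool_pos: [575.0, 110.5, 106.9]
tcp_rot: [-3.141, -0.003, 3.009]
contact_force: [-0.1, -0.5, 0.3]
grip_width: 41.3
finger_force: 0.0
```

>>> {"fn": "step_arm", "kwargs": {
  "targets": [0.45,0,0,0.2,0,0,0,0.45,0,0,0.27,0,0,0,0.45,0,0,0.27,0,0,0,0,0,0,0.27,0,0,0,0,0,0,0.27,0,0,0,0,0,0,0.27,0,0,0,0,0,0,0.27,0,0,0]
}}

```text
time: 20.02
tool_pos: [577.1, 115.6, 82.7]
tcp_rot: [3.135, 0.003, 3.01]
contact_force: [3.2, 19.1, -0.7]
grip_width: 19.0
finger_force: 30.0
```

```bash
python3 - <<'E'
from h import *
o=bot.get_obs(); print(o['tool_pos'],o['tcp_rot'],o['contact_force'],o['grip_width'],o['joint_positions'])
k=o['tool_pos'][:2]; pv=np.array([570.5,45]); r=k-pv; print(np.hypot(*r),'lever',np.arctan2(r[1],r[0])-np.pi/2+0.132)
M=R.from_euler('xyz',o['tcp_rot']).as_matrix(); r=r/np.hypot(*r)*70
def arc(degs):
    for a in degs:
        q=R.from_euler('z',a,degrees=True).as_matrix()@[*r,0]-[*r,0]
        print(a,np.round(M.T@q/100,3),'turn z',round(-np.radians(a)/(np.pi/4),3))
arc([8,16,24,32,40])
E
```

```text
[577.079 115.578  82.736] [3.135 0.003 3.01 ] [ 3.22  19.075 -0.731] 19.015161544932962 [ 0.065  0.63   1.553  0.007  0.954 -1.379]
70.88407446166217 lever 0.039054563764212236
8 [ 0.097 -0.011 -0.   ] turn z -0.178
16 [ 0.192 -0.035 -0.001] turn z -0.356
24 [ 0.282 -0.072 -0.001] turn z -0.533
32 [ 0.367 -0.121 -0.002] turn z -0.711
40 [ 0.443 -0.181 -0.003] turn z -0.889
```

>>> {"fn": "step_arm", "kwargs": {
  "targets": [0,0,0.03,0,0,0,0,0,0.097,0.019,0,0,0,-0.178,0,0.192,-0.005,0,0,0,-0.356,0,0.282,-0.042,0,0,0,-0.533,0,0.367,-0.091,0,0,0,-0.711]
}}

```text
time: 20.65
tool_pos: [538.8, 108.2, 82.6]
tcp_rot: [3.141, 0.003, -2.71]
contact_force: [0.6, 3.2, 1.1]
grip_width: 19.0
finger_force: 30.0
```

```bash
cat > l.py <<'E'
from h import *
o=bot.get_obs(); print(o['time'],o['tool_pos'],o['tcp_rot'],o['contact_force'],o['grip_width'],o['joint_positions'][5])
k=o['tool_pos'][:2]; pv=np.array([570.5,45]); r=k-pv; a0=np.arctan2(r[1],r[0]); f=o['contact_force'];print(np.hypot(*r),'lever',a0-np.pi/2+0.132,'Fopp',-(-f[0]*np.sin(a0)+f[1]*np.cos(a0)),'Frad',f[0]*np.cos(a0)+f[1]*np.sin(a0))
M=R.from_euler('xyz',o['tcp_rot']).as_matrix(); r=r/np.hypot(*r)*70
for a in [7,14,21,28,32,36]:
        q=R.from_euler('z',a,degrees=True).as_matrix()@[*r,0]-[*r,0]
        print(a,np.round(M.T@q/100,3),'turn z',round(-np.radians(a)/(np.pi/4),3))
E
python3 l.py
```

```text
20.65 [538.795 108.225  82.602] [ 3.141  0.003 -2.71 ] [0.57  3.202 1.118] 19.029193879426845 -1.9453819008598645
70.72853473562253 lever 0.5968164451039776 Fopp 1.945004612179962 Frad 2.607061531864613
7 [ 0.085 -0.008 -0.   ] turn z -0.156
14 [ 0.169 -0.026 -0.   ] turn z -0.311
21 [ 0.249 -0.055 -0.001] turn z -0.467
28 [ 0.326 -0.093 -0.001] turn z -0.622
32 [ 0.367 -0.119 -0.001] turn z -0.711
36 [ 0.407 -0.147 -0.001] turn z -0.8
```

Opposing force is 2 N, as expected, and the lever is at 0.60. About 34° remain.

>>> {"fn": "step_arm", "kwargs": {
  "targets": [0,0.085,-0.008,0,0,0,-0.156,0,0.169,-0.026,0,0,0,-0.311,0,0.249,-0.055,0,0,0,-0.467,0,0.326,-0.093,0,0,0,-0.622,0,0.367,-0.119,0,0,0,-0.711]
}}

```text
time: 21.28
tool_pos: [510.6, 81.4, 82.6]
tcp_rot: [-3.14, 0.002, -2.154]
contact_force: [2.2, 3.9, 0.7]
grip_width: 19.3
finger_force: 30.0
```

```bash
python3 l.py
```

```text
21.275 [510.643  81.438  82.58 ] [-3.14   0.002 -2.154] [2.233 3.946 0.665] 19.289195279263428 -2.5499162746834183
70.07552368194332 lever 1.1559716911219584 Fopp 4.531345784467474 Frad 0.14456096360168247
7 [ 0.085 -0.008 -0.   ] turn z -0.156
14 [ 0.168 -0.027 -0.   ] turn z -0.311
21 [ 0.249 -0.056 -0.   ] turn z -0.467
28 [ 0.325 -0.094 -0.001] turn z -0.622
32 [ 0.367 -0.12  -0.001] turn z -0.711
36 [ 0.406 -0.148 -0.001] turn z -0.8
```

>>> {"fn": "step_arm", "kwargs": {
  "targets": [0,0.03,-0.002,0,0,0,-0.05,0,0.045,-0.004,0,0,0,-0.08,0,0.045,-0.004,0,0,0,-0.08]
}}

```text
time: 21.65
tool_pos: [509.9, 80.0, 82.6]
tcp_rot: [-3.139, 0.007, -2.095]
contact_force: [6.9, 15.5, -2.7]
grip_width: 19.3
finger_force: 30.0
```

```bash
python3 l.py
```

```text
21.65 [509.859  79.952  82.63 ] [-3.139  0.007 -2.095] [ 6.937 15.525 -2.657] 19.311271445577166 -2.617155876316284
69.99273298281192 lever 1.179926940872599 Fopp 16.914296450281164 Frad 1.7425404557868056
7 [ 0.085 -0.005 -0.001] turn z -0.156
14 [ 0.169 -0.021 -0.001] turn z -0.311
21 [ 0.251 -0.047 -0.002] turn z -0.467
28 [ 0.329 -0.082 -0.002] turn z -0.622
32 [ 0.371 -0.107 -0.002] turn z -0.711
36 [ 0.411 -0.134 -0.002] turn z -0.8
```

The lever is against its end stop at 17 N. I'll ease off, open, lift and check.

>>> {"fn": "step_arm", "kwargs": {
  "targets": [0,-0.02,0,0,0,0,0,0.45,-0.02,0,0,0,0,0,0.45,-0.02,0,0,0,0,0,0.45,-0.02,0,0,0,0,0,0.45,-0.02,0,0,0,0,0,0.45,-0.02,0,-0.3,0,0,0,0.45,-0.02,0,-0.8,0,0,0,0.45,-0.02,0,-1,0,0,0]
}}

```text
time: 22.65
tool_pos: [509.8, 78.8, 184.4]
tcp_rot: [-3.138, 0.002, -2.094]
contact_force: [0.3, -0.6, -0.8]
grip_width: 41.4
finger_force: 0.0
```

>>> {"fn": "step_arm", "kwargs": {
  "targets": [0.45,0.2,0,-0.3,0,0,0,0.45,0.2,0,-0.8,0,0,0,0.45,0.2,0,-0.8,0,0,0]
}}

```text
time: 23.02
tool_pos: [500.5, 61.3, 265.5]
tcp_rot: [-3.134, 0.004, -2.094]
contact_force: [-0.8, 0.4, -1.4]
grip_width: 41.4
finger_force: 0.0
```

```bash
python3 - <<'E'
from h import *
o=bot.get_obs(); p,d=bot.capture('wrist'); print(o['tool_pos'],o['contact_force'],o['grip_width'],o['time'])
P=cloud(o,d); Z=P[...,2]
near=lambda x,y,r:np.hypot(P[...,0]-x,P[...,1]-y)<r
m=near(509,79,18)&(Z>84)&(Z<110); s=stat(P,m); print(s); r=s[2]-[570.5,45]; print(np.arctan2(r[1],r[0])-np.pi/2+0.132,np.hypot(*r))
t,_=bot.capture('top'); t=cv2.resize(t[110:230,215:355],None,fx=4,fy=4,interpolation=cv2.INTER_CUBIC)
cv2.imwrite('pics/end.png',t)
E
```

```text
[500.5    61.345 265.515] [-0.798  0.391 -1.376] 41.35433663769937 23.025
(299, array([508.83 ,  78.031,  91.072]), array([509.497,  79.157]), 9.76481819152832)
1.1923612703200672 69.91437578839276
```

View pics/end.png

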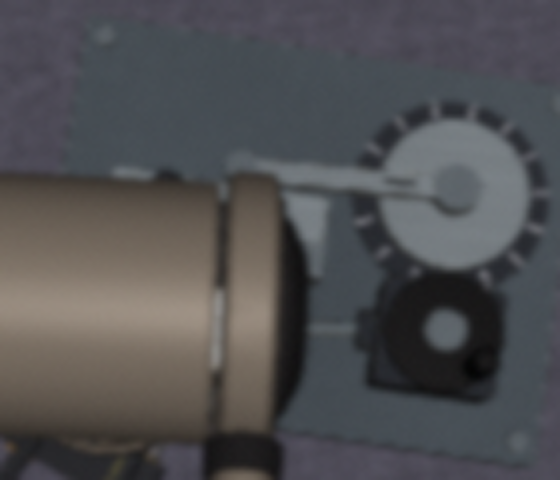

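The picture shows the arm closed on the bar, with the nose at about (243,163), and the robot clear. The lever knob measures 1.19 rad, which is its end stop. I'll hand in.

```bash
python3 -c "
from plant import bot
print(bot.close_job())"
```

```text
the job is handed in; nothing more can be done
None
```

I wound the arm until the bar was home and nipped (about 5 N over free winding at the knob), swung the lock lever to its end stop (measured 1.19 rad), let go and handed the job in at about 23 s; no verdict came back.

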